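# Pack up the model-building bench

## Robot

A 6-joint arm with a two-finger parallel gripper is mounted at the origin on the work surface. World frame = base frame: x ahead of the robot, y to its left, z up, the work surface at z = 0. Lengths are in mm, angles in rad, forces in N, time in s.
With the tool pointing down it reaches from about 350 to 875 mm from the base axis. Payload 4.2 kg.
Tool frame: the origin (TCP) lies at the very end of the fingers, on their centre line; the grasp point (between the pads) lies 19 mm behind it; z points along the fingers, y is the line along which they close (so a half turn about z gives the same grasp; the last joint's range is limited). The gripper opens to 85 mm and grips with 20 to 120 N. Pads are 22 mm wide; open, the fingers measure 114 mm over their backs; the gripper's body (76 mm by 85 mm) begins 54 mm behind the grasp point. The pads swing forward as they close: fully open they stand 13 mm farther back than shut.
Start: joints at [0.259, 0.385, 0.008, 0, -1.194, -0.259], TCP at [624.979, 0.025, 231.312] pointing down, gripper open.
Joint ranges: [-3.14, 3.14], [-1.21, 2.06], [-1.07, 1.41], [-3.16, 2.05], [-2.99, -0.16], [-3.1, 3.1]. Speed limits (rad/s): [2.79, 2.79, 3.14, 3.14, 3.14, 3.14].

## Interface

Orientations are given as a unit quaternion [x, y, z, w].
In Python, from bench import arm gives the robot as it stands.
- The arm moves only by the tool servo_tool, never from a script. Its argument "rows" is a list that holds one entry, the list of rows, each a list of 7 numbers: the finger opening in mm, from 0 to 85.4, then the shift along the tool's x, y, z in mm, then the turn, a rotation vector about the tool's x, y, z in rad. A call has 1 to 10 rows; each row is the pose to reach, as a shift and turn from the pose commanded when the call began, along the tool's axes at that moment; what a row does not reach only later rows make up. A row lasts 1/8 s, in which the tool goes at most 62.5 mm and 10.7 degrees, less where a joint would pass 70% of its speed; a pose out of reach is approached as far as the arm can. A call with a gripper value outside its range is refused whole. The fingers move at their own pace and stop on an object; the grip force is fixed at half the most. Time passes only in rows, so rows that repeat a pose let the fingers close. It gives the time, the measured TCP pose, the force, the opening and the grip force at its end, in the units of the state.
- arm.read_state(): the state, without advancing time (a new reading comes with each control period).
- arm.get_image(name): name is "scene" or "side" or "wrist"; returns the picture (420x560x3 uint8, red, green, blue); there is no depth.
- arm.camera_params(name): a dict with "intrinsics" (3x3 intrinsics, pixels), "R" (3x3) and "t" (3): a world point X has camera coordinates R X + t. Camera axes: x right, y down, z forward; pixel columns grow to the right and rows downward; lengths in mm; the calibration is good to about 2 mm. A picture is of the moment at which its call begins: read the wrist's pose just before it. camera_params takes no time and is no camera call; for the wrist camera it gives the pose at the moment of the call.
- arm.job_done(): hands the job in; it is judged then, once.
The state is a dict: "clock": time; "joints": joint angles; "joint_vel": joint speeds; "joint_efforts": joint torques, N m; "position": TCP position; "ee_rot": TCP orientation; "contact_force": force on the tool from outside, world axes, zero at the start; "wrist_torque": the same for the moment, N m; "gripper_width": finger opening in mm; "grasp_force": force on a finger pad.
Only numpy, scipy, OpenCV 4.12 (cv2) and the standard library are available. Lean on these libraries where they do the work, as an engineer would, in place of code of your own. Each camera call takes 0.05 s, during which the arm holds its last target. There are 200 camera calls.

## Task

Pack up the model-building bench: lift the black flap of the parts case right back past upright so that it stays open, then stack three things in the middle of the well beneath it, the metal tin at the bottom, the square carton centred on the tin and the little jar centred on the carton. Also stand the white glue bottle upright in the empty pocket of the wooden caddy. Leave the stack standing straight and the flap open.

Things in the scene. Friction and masses are not known exactly. Their poses are not given: they have to be found in the camera images.
- flap (a joint): Angle of the case's flap: 0 = closed flat over the well; grows as the front edge rises and swings over to the back; stop at 2.0 rad (leaning back). A friction hinge (about 0.13 N m): the flap stays wherever it is left; at the bar it takes about 2 N. It starts closed or slightly ajar (0 to 0.25).
- flap_hinge (a point): Middle of the flap's hinge line, on the case's back rim, 60 mm above the table, 70 mm behind the well's centre. Axes turn with the flap: y along the hinge, x from its front edge to the hinge, z out of its top face. The flap is a black plate 138 mm (forward of the hinge) x 158 mm x 5 mm, 0.12 kg; open, it stands to about 200 mm above the table.
- flap_bar (a point): Centre of the steel grip bar on the flap's top: round, 10 mm in diameter, along the flap's y, 80 mm between its two posts, 115 mm forward of the hinge line, its axis 40 mm above the hinge line when closed (30 mm free under it). Axes as for flap_hinge. It can be pinched from above and turns between the fingers as the flap swings.
- well (a point): Centre of the inner floor of the well (lower tier) of the grey parts case, 5 mm above the table. Well 130 mm (x) x 150 mm (y) inside, walls 5 mm, rim 60 mm above the table. z up, x towards the hinge at the back, y towards the case's upper tier of small parts (60 mm high, 80 to 120 mm from the centre). The open flap stands just behind it (+x): lay a wide gripper along y. The case is fixed.
- pocket (a point): Centre of the inner floor of the empty pocket of the pale wooden caddy, 5 mm above the table. Pocket 56 x 56 mm inside, walls 5 mm, rim 25 mm above the table. x, y along its walls, z up; the neighbouring pocket, centred 61 mm away along +y, holds a square glass ink bottle 49 mm high. The caddy is fixed.
- tin_mid (a point): Centre (half-way up) of the round flat metal tin with lid, 60 mm in diameter, 34 mm high, flat top, about 0.12 kg; z up. It stands on the green cutting mat (2 mm thick) at first, as the next three things do.
- carton_mid (a point): Centre of the square brown parts carton, 42 x 42 mm and 30 mm high, closed flat top, about 0.06 kg; x and y across its side faces, z up.
- jar_mid (a point): Centre (half-way up) of the little round paint jar with a wide black cap, 32 mm in diameter across the cap (30 mm below it), 36 mm high, about 0.06 kg; z up.
- bottle_mid (a point): Centre (half-way up) of the white glue bottle with a pointed nozzle, 84 mm high in all: a cylinder 34 mm in diameter up to 58 mm above its foot, then the shoulder and nozzle; about 0.09 kg; z up towards the nozzle.
Mind the look-alikes: they are no part of the job. Leave any green or pink look-alike of the part that bears flap alone.

How it is judged:
By the outcome, as a careful person would: the job done as asked, in the order asked, and still so for the second after the job is handed in, with the robot touching nothing.
It also fails if it takes over 144 s, if anything falls off the work surface, if the arm or the gripper's body presses on something with over 40 N, if the wrist force passes 120 N, or if a joint passes its speed limit or range.

## Working session

There is one attempt and no reset: what is moved stays moved. The work goes in short steps, Python scripts to look and compute and a tool call to move; the robot and the scene stay as the last step left them, time stands still between calls to the robot, and variables do not carry over. Pictures are saved under pics/ and viewed, at most 14 in all, crops included, and the job is handed in when it is done.

Besides the shell and the picture viewer there is one more tool, called after "Emit:" in YAML: its name, and indented under it one key for each argument. servo_tool: Moves the arm, as the interface text tells. Its arguments: {"type":"object","properties":{"rows":{"type":"array"}},"required":["rows"]}

```bash
mkdir -p pics; ls; python3 - <<'E'
from bench import arm
import cv2
for n in ["scene","side"]:
    cv2.imwrite(f"pics/{n}0.png",arm.get_image(n)[:,:,::-1])
    p=arm.camera_params(n);print(n,p)
s=arm.read_state();print(s)
E
```

```text
pics
scene {'intrinsics': array([[383.26912394,   0.        , 280.38208565],
       [  0.        , 383.26912394, 207.37543086],
       [  0.        ,   0.        ,   1.        ]]), 'R': array([[-0.28353853,  0.95886429,  0.01360804],
       [ 0.67554515,  0.20979175, -0.70684239],
       [-0.68062078, -0.19122421, -0.70724016]]), 't': array([ 132.5098596 , -247.82670571, 1234.20896482])}
side {'intrinsics': array([[412.17077436,   0.        , 278.2612267 ],
       [  0.        , 412.17077436, 207.89690536],
       [  0.        ,   0.        ,   1.        ]]), 'R': array([[ 0.92289582, -0.38504055, -0.00265956],
       [-0.29695671, -0.70733865, -0.64147389],
       [ 0.24511225,  0.59280335, -0.76714026]]), 't': array([-424.55127949,  168.04247182,  890.4062137 ])}
{'clock': 0.1, 'joints': array([ 2.58553149e-01,  3.85509562e-01,  6.76503508e-03, -4.23557718e-04,
       -1.19404835e+00, -2.58635029e-01]), 'joint_vel': array([-0.0010424 , -0.00325781,  0.00373884,  0.00167911, -0.00043205,
        0.00169051]), 'joint_efforts': array([-2.41840362e-04, -3.93318665e+01,  1.88929778e+01,  4.19793829e+00,
       -2.58899068e-03, -3.31562532e-06]), 'position': array([ 6.24468907e+02, -1.78315460e-02,  2.30315642e+02]), 'ee_rot': array([-7.07022229e-01,  7.07190591e-01,  6.72064229e-04, -7.63955746e-04]), 'contact_force': array([ 0.07653367, -0.17686429, -0.99940099]), 'wrist_torque': array([-0.00797551, -0.01123207, -0.01274801]), 'grasp_force': 0.0, 'gripper_width': 85.33491341306872}
```

View pics/scene0.png

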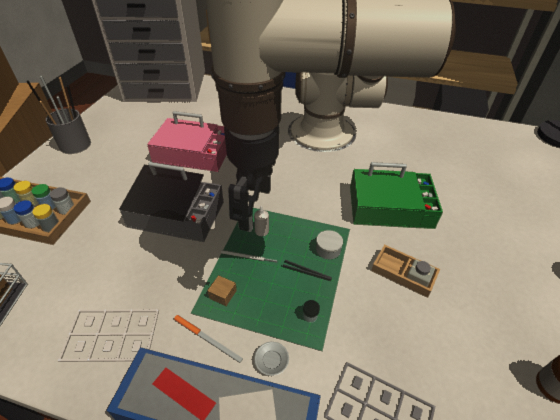

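View pics/side0.png

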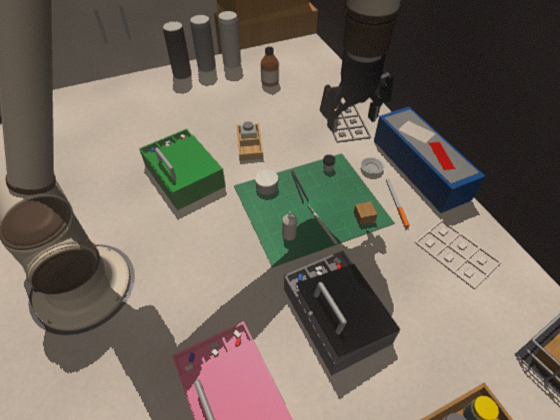

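Scene view: black-flap case (170,203), with bar at (168,172). Its look-alikes are the pink case (188,143) and the green case (395,195). Tin (330,243), with the silver dish (271,358) as look-alike. Carton (221,290), jar (311,310), bottle (262,222), caddy's empty pocket (393,263) beside the ink bottle (422,270). By the description I choose the black case. In the side view it is at (340,310), with its bar at (330,305).

```bash
cat > h.py <<'E'
import numpy as np, cv2
from bench import arm
def ray(cam,uv):
    K,R,t=np.array(cam["intrinsics"]),np.array(cam["R"]),np.array(cam["t"])
    return -R.T@t, R.T@np.linalg.solve(K,[uv[0],uv[1],1.])
def plane(cam,uv,z):
    o,d=ray(cam,uv); return o+d*(z-o[2])/d[2]
def tri(c1,u1,c2,u2):
    A=[];b=[]
    for c,u in((c1,u1),(c2,u2)):
        o,d=ray(c,u);d=d/np.linalg.norm(d);P=np.eye(3)-np.outer(d,d);A.append(P);b.append(P@o)
    return np.linalg.solve(sum(A),sum(b))
def proj(cam,X):
    p=np.array(cam["intrinsics"])@(np.array(cam["R"])@np.array(X,float)+cam["t"]);return p[:2]/p[2]
E
python3 - <<'E'
from h import *
np.set_printoptions(precision=1,suppress=True)
S,D=arm.camera_params("scene"),arm.camera_params("side")
for n,a,b in [("tin top",(329,239),(266,178)),("carton",(221,290),(366,212)),("jar top",(311,305),(329,158)),("bottle",(262,222),(290,228)),("bar",(168,172),(330,305)),("inkcap",(423,267),(249,127))]:
    print(n,tri(S,a,D,b))
print("pocket",plane(S,(393,263),5),plane(D,(249,152),5))
a=cv2.imread("pics/scene0.png")[150:250,110:240];b=cv2.imread("pics/side0.png")[240:370,270:410]
cv2.imwrite("pics/c1.png",np.hstack([cv2.resize(a,(400,int(400*100/130)),interpolation=2)[:300],cv2.resize(b,(320,300),interpolation=2)]))
E
```

```text
tin top [473.8 115.2  34.8]
carton [659.8 -70.7  19.3]
jar top [652.3 114.9  39.4]
bottle [466.4 -48.7  29.8]
bar [ 440.5 -290.   103.8]
inkcap [500.  317.8  41.8]
pocket [474.1 264.7   5. ] [477.2 254.    5. ]
```

View pics/c1.png

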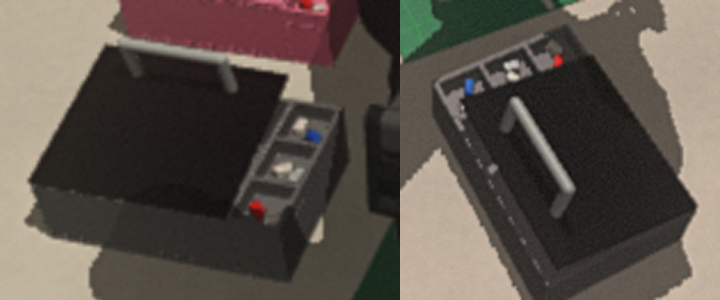

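The crop confirms the black case, with a steel bar near the robot side, a hinge on the far side and the small-parts tier on +y. Now I'll compute the bar ends and hinge corners.

```bash
python3 - <<'E'
from h import *
np.set_printoptions(precision=1,suppress=True)
S,D=arm.camera_params("scene"),arm.camera_params("side")
for n,a,b in [("bar-",(150.6,164),(343.5,321.5)),("bar+",(183.1,170.2),(320.3,284.2)),("hin-",(120.7,209.2),(399,330)),("hin+",(184.1,219.9),(353,264.7)),("fr+",(203,174.5),(301,281))]:
    print(n,tri(S,a,D,b))
W=arm.camera_params("wrist");print(W)
print(arm.read_state()["position"])
E
```

```text
bar- [ 442.4 -332.4  119.2]
bar+ [ 438.4 -250.3  116.9]
hin- [ 548.5 -364.9   58.8]
hin+ [ 538.4 -208.5   61. ]
fr+ [ 414.2 -216.    91.8]
{'intrinsics': array([[332.3,   0. , 278.6],
       [  0. , 332.3, 208. ],
       [  0. ,   0. ,   1. ]]), 'R': array([[-1. ,  0. ,  0. ],
       [ 0. ,  1. ,  0.3],
       [-0. ,  0.3, -1. ]]), 't': array([625.8, -40.7, 379.1])}
[624.5  -0.  230.3]
```

Emit:
servo_tool:
  rows:
    - [[85, 60, 40, 0, 0, 0, -0.03], [85, 120, 80, 0, 0, 0, -0.06], [85, 180, 115, 0, 0, 0, -0.06], [85, 240, 150, 0, 0, 0, -0.06], [85, 290, 184, 0, 0, 0, -0.06], [85, 290, 184, 0, 0, 0, -0.06], [85, 290, 184, 0, 0, 0, -0.06], [85, 290, 184, 0, 0, 0, -0.06]]

```text
clock: 1.1
position: [441.1, -289.7, 231.1]
ee_rot: [0.728, -0.686, -0.0, -0.0]
contact_force: [-0.4, -0.6, -0.1]
gripper_width: 85.2
grasp_force: 0.0
```

```bash
python3 - <<'E'
from h import *
np.set_printoptions(precision=3,suppress=True)
s=arm.read_state();print(s["position"],s["ee_rot"])
W=arm.camera_params("wrist");im=arm.get_image("wrist");cv2.imwrite("pics/w1.png",im[:,:,::-1])
import pickle;pickle.dump(W,open("w1.pkl","wb"))
print(-W["R"].T@W["t"],W["R"])
E
```

```text
[ 441.098 -289.664  231.053] [ 0.728 -0.686 -0.    -0.   ]
[ 447.275 -366.184  373.403] [[-0.998 -0.059 -0.   ]
 [-0.056  0.951  0.303]
 [-0.018  0.303 -0.953]]
```

View pics/w1.png

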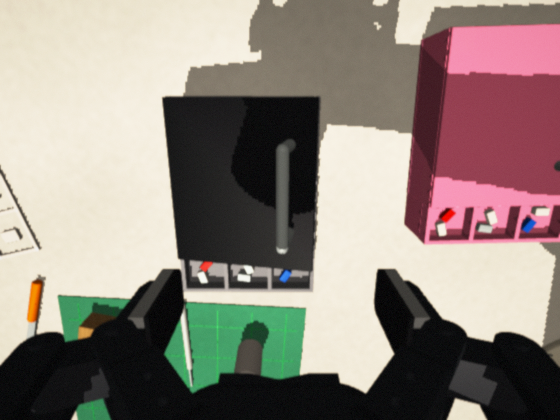

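Wrist view: the bar runs (285,147)–(282,250) and is centred between the fingers. The hinge edge runs from (165,98) to (180,260).

```bash
python3 - <<'E'
from h import *
import pickle
np.set_printoptions(precision=1,suppress=True)
W=pickle.load(open("w1.pkl","rb"))
for z in (112,118): print("bar",plane(W,(285,147),z),plane(W,(282,250),z))
print("hinge",plane(W,(165,98),64),plane(W,(180,260),64))
print("front",plane(W,(319,97),88),plane(W,(313,261),88))
print("tcp",proj(W,(441.1,-289.7,231)))
E
```

```text
bar [ 440.4 -333.3  112. ] [ 437.2 -245.5  112. ]
bar [ 440.5 -334.   118. ] [ 437.5 -248.3  118. ]
hinge [ 547.8 -363.8   64. ] [ 539.4 -205.9   64. ]
front [ 414.7 -372.2   88. ] [ 406.2 -224.8   88. ]
tcp [282.1 270.6]
```

Emit:
servo_tool:
  rows:
    - [[40, 1, 2, 40, 0, 0, 0.01], [40, 1, 2, 80, 0, 0, 0.01], [40, 1, 2, 110, 0, 0, 0.01], [40, 1, 2, 128, 0, 0, 0.01], [40, 1, 2, 128, 0, 0, 0.01], [0, 1, 2, 128, 0, 0, 0.01], [0, 1, 2, 128, 0, 0, 0.01], [0, 1, 2, 128, 0, 0, 0.01], [0, 1, 2, 128, 0, 0, 0.01]]

```text
clock: 2.28
position: [438.2, -291.0, 103.8]
ee_rot: [0.725, -0.689, -0.0, 0.0]
contact_force: [-3.8, -0.7, 3.7]
gripper_width: 7.7
grasp_force: 58.8
```

Emit:
servo_tool:
  rows:
    - [[0, 0, -6, -9, 0, 0, 0], [0, 0, -12, -17, 0, 0, 0], [0, 0, -20, -26, 0, 0, 0], [0, 0, -29, -34, 0, 0, 0], [0, 0, -39, -41, 0, 0, 0], [0, 0, -50, -47, 0, 0, 0], [0, 0, -50, -47, 0, 0, 0]]

```text
clock: 3.15
position: [485.5, -288.4, 152.2]
ee_rot: [0.725, -0.689, -0.003, 0.003]
contact_force: [-10.8, 3.2, 15.1]
gripper_width: 7.5
grasp_force: 59.0
```

Emit:
servo_tool:
  rows:
    - [[0, 0, 0, -3, 0, 0, 0], [0, 0, -10, -8, 0, 0, 0], [0, 0, -22, -12, 0, 0, 0], [0, 0, -34, -15, 0, 0, 0], [0, 0, -46, -16, 0, 0, 0], [0, 0, -59, -16, 0, 0, 0], [0, 0, -71, -15, 0, 0, 0], [0, 0, -83, -13, 0, 0, 0], [0, 0, -95, -10, 0, 0, 0], [0, 0, -95, -10, 0, 0, 0]]

```text
clock: 4.4
position: [586.1, -282.9, 160.3]
ee_rot: [0.725, -0.689, 0.001, -0.001]
contact_force: [0.0, 3.7, 2.4]
gripper_width: 7.4
grasp_force: 61.2
```

```bash
python3 - <<'E'
from h import *
im=np.hstack([arm.get_image("scene")[120:320,80:300],arm.get_image("side")[220:420,240:460]])
cv2.imwrite("pics/o1.png",cv2.resize(im,(792,360),interpolation=2)[:,:,::-1])
E
```

```text
(no output)
```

View pics/o1.png

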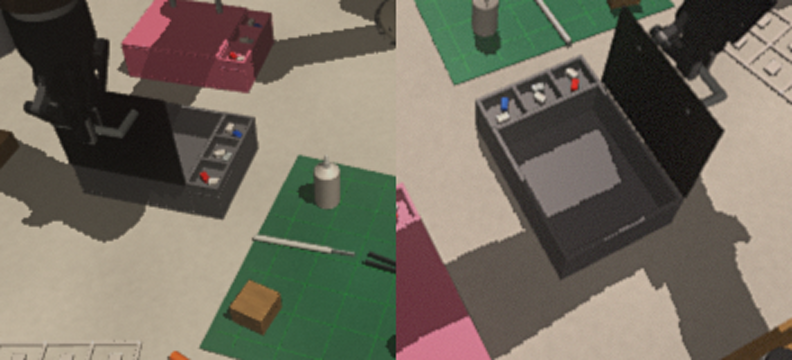

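Emit:
servo_tool:
  rows:
    - [[0, 0, -5, 2, -0.04, 0, 0], [0, 0, -10, 5, -0.08, 0, 0], [0, 0, -15, 8, -0.12, 0, 0], [0, 0, -21, 12, -0.16, 0, 0], [0, 0, -27, 16, -0.2, 0, 0], [0, 0, -27, 16, -0.2, 0, 0], [0, 0, -27, 16, -0.2, 0, 0]]

```text
clock: 5.38
position: [612.5, -281.4, 144.8]
ee_rot: [0.721, -0.686, -0.068, 0.071]
contact_force: [1.2, 6.7, 4.6]
gripper_width: 7.5
grasp_force: 61.4
```

Emit:
servo_tool:
  rows:
    - [[20, 0, 0, 0, 0, 0, 0], [20, 0, 0, 0, 0, 0, 0], [20, 0, 0, 0, 0, 0, 0], [20, 0, 0, -15, 0, 0, 0], [20, 0, 0, -35, 0, 0, 0], [20, 0, 0, -60, 0, 0, 0], [40, 0, 0, -100, 0.1, 0, 0], [85, 0, 0, -140, 0.2, 0, 0], [85, 0, 0, -140, 0.2, 0, 0]]

```text
clock: 6.5
position: [639.5, -282.4, 289.0]
ee_rot: [0.724, -0.689, 0.006, -0.002]
contact_force: [-0.1, 0.2, 0.7]
gripper_width: 73.4
grasp_force: 0.0
```

```bash
python3 - <<'E'
from h import *
s=arm.read_state();print(s["position"],s["ee_rot"])
im=np.hstack([arm.get_image("scene")[100:350,80:380],arm.get_image("side")[150:400,200:500]])
cv2.imwrite("pics/o2.png",cv2.resize(im,(798,333),interpolation=2)[:,:,::-1])
E
```

```text
[ 639.50598993 -282.35538068  289.02317905] [ 0.72440282 -0.68935032  0.00551959 -0.00249612]
```

View pics/o2.png

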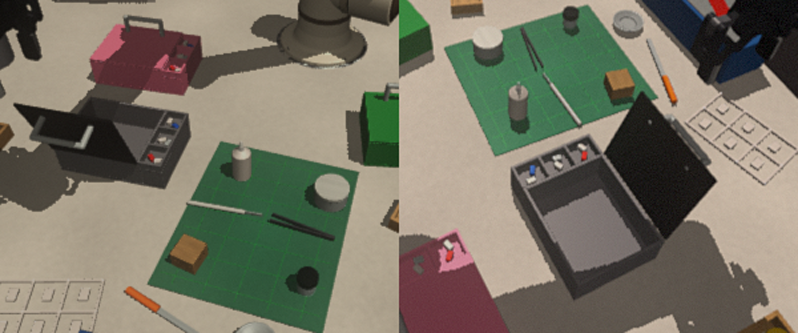

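The flap now leans back past upright and stays there, and the well is empty. Next I'll measure the objects by masks in both views.

```bash
cat >> h.py <<'E'
def blob(im,win,lo=None):
    x0,y0,x1,y1=win;c=cv2.cvtColor(im,cv2.COLOR_RGB2HSV)[y0:y1,x0:x1]
    green=(c[...,0]>50)&(c[...,0]<95)&(c[...,1]>90)
    m=(~green).astype(np.uint8); m=cv2.morphologyEx(m,cv2.MORPH_OPEN,np.ones((3,3)))
    n,l,s,ct=cv2.connectedComponentsWithStats(m); i=1+np.argmax(s[1:,4])
    return ct[i]+[x0,y0], s[i]+np.array([x0,y0,0,0,0])
E
python3 - <<'E'
from h import *
np.set_printoptions(precision=1,suppress=True)
S,D=arm.camera_params("scene"),arm.camera_params("side")
a,b=arm.get_image("scene"),arm.get_image("side")
for n,w,v in [("tin",(308,225,347,262),(246,165,287,197)),("carton",(200,272,242,308),(352,198,382,225)),("jar",(297,293,328,326),(318,150,340,174)),("bottle",(248,202,275,240),(275,208,303,243))]:
    p,s=blob(a,w);q,t=blob(b,v);print(n,p,s,q,t,tri(S,p,D,q))
E
```

```text
tin [327.3 244.2] [310 229  34  31 769] [264.9 178.2] [246 165  41  32 936] [476.4 117.7  25.6]
carton [221.3 290.1] [205 275  32  31 649] [365.3 212.8] [354 201  24  24 463] [658.4 -70.7  16.9]
jar [309.9 311. ] [300 300  20  23 345] [327.9 159.6] [318 150  22  24 358] [655.5 117.7  27.4]
bottle [260.7 217.3] [248 202  27  35 654] [289.1 227.6] [282 212  16  31 416] [461.8 -53.6  39.7]
```

Emit:
servo_tool:
  rows:
    - [[85, -45, 16, 0, 0, 0, 0.17], [85, -90, 32, 0, 0, 0, 0.34], [85, -135, 48, 0, 0, 0, 0.51], [85, -180, 64, 0, 0, 0, 0.68], [85, -225, 80, 0, 0, 0, 0.85], [85, -270, 96, 10, 0, 0, 1.02], [85, -315, 112, 30, 0, 0, 1.2], [85, -360, 128, 50, 0, 0, 1.38], [85, -408, 144, 80, 0, 0, 1.57], [85, -408, 144, 80, 0, 0, 1.57]]

```text
clock: 7.95
position: [471.9, 120.5, 198.5]
ee_rot: [-0.027, 1.0, -0.002, -0.003]
contact_force: [0.6, -1.0, -0.0]
gripper_width: 85.1
grasp_force: 0.0
```

Emit:
servo_tool:
  rows:
    - [[85, 0, 0, 0, 0, 0, 0], [85, 0, 0, 0, 0, 0, 0]]

```text
clock: 8.2
position: [475.1, 118.6, 201.9]
ee_rot: [-0.025, 1.0, -0.0, 0.0]
contact_force: [0.4, -0.9, 0.7]
gripper_width: 84.8
grasp_force: 0.0
```

```bash
cat >> h.py <<'E'
import pickle
def shot(name):
    s=arm.read_state();W=arm.camera_params("wrist");im=arm.get_image("wrist")
    cv2.imwrite(f"pics/{name}.png",im[:,:,::-1]);pickle.dump((s,W),open(name+".pkl","wb"))
    R=cv2.Rodrigues(np.zeros(3))[0]
    print(s["position"].round(1),s["ee_rot"].round(3),"j",s["joints"].round(2));return s,W,im
E
python3 -c "
from h import *
shot('w2')"
```

```text
[475.1 118.6 201.9] [-0.025  1.    -0.     0.   ] j [ 0.58  0.18 -0.36  0.   -1.03 -2.1 ]
```

View pics/w2.png

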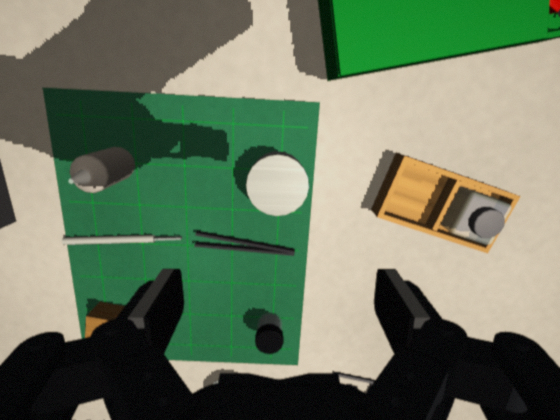

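Wrist view: tin top is at (278,185). Caddy outer rim corners are at (402,155), (379,213), (519,197) and (488,250), with the empty pocket on the left half and ink on the right. Jar cap is at (269,335), bottle at (100,170).

```bash
python3 - <<'E'
from h import *
np.set_printoptions(precision=2,suppress=True)
s,W=pickle.load(open("w2.pkl","rb"));im=cv2.imread("pics/w2.png")[:,:,::-1].copy()
p,st=blob(im,(236,140,315,222));print(p,st)
c=cv2.cvtColor(im,cv2.COLOR_RGB2HSV)[140:222,236:315]
m=((c[...,1]<60)&(c[...,2]>90)).astype(np.uint8);n,l,q,ct=cv2.connectedComponentsWithStats(m);i=1+np.argmax(q[1:,4]);print(ct[i]+[236,140],q[i])
print("tin",plane(W,ct[i]+[236,140],36))
C=[plane(W,u,25) for u in((402,155),(379,213),(488,250),(519,197))];print(np.array(C))
c=cv2.cvtColor(im,cv2.COLOR_RGB2HSV)[140:260,365:530]
m=((c[...,0]>8)&(c[...,0]<25)&(c[...,1]>120)).astype(np.uint8)
k=max(cv2.findContours(m,0,2)[0],key=cv2.contourArea)[:,0]+[365,140]
P=np.array([plane(W,u,25)[:2] for u in cv2.convexHull(k)[:,0]],np.float32);print(cv2.minAreaRect(P))
print("jar",plane(W,(269,336),38),"tcp",proj(W,s["position"]))
E
```

```text
[276.87 183.81] [ 245  151   64   65 3231]
[277.01 184.67] [  10   14   63   62 3064]
tin [474.06 117.88  36.  ]
[[441.6  236.31  25.  ]
 [501.04 222.56  25.  ]
 [536.12 342.72  25.  ]
 [477.38 359.67  25.  ]]
((489.183349609375, 286.29107666015625), (134.88565063476562, 65.67115783691406), 74.19932556152344)
jar [645.11 117.29  38.  ] tcp [276.94 269.19]
```

Emit:
servo_tool:
  rows:
    - [[85, 1, -1, 60, 0, 0, 0], [85, 1, -1, 115, 0, 0, 0], [85, 1, -1, 160, 0, 0, 0], [85, 1, -1, 185, 0, 0, 0], [85, 1, -1, 195, 0, 0, 0], [85, 1, -1, 195, 0, 0, 0], [40, 1, -1, 195, 0, 0, 0], [40, 1, -1, 195, 0, 0, 0], [40, 1, -1, 195, 0, 0, 0], [40, 1, -1, 195, 0, 0, 0]]

```text
clock: 9.5
position: [474.4, 118.5, 8.4]
ee_rot: [-0.026, 1.0, 0.001, 0.001]
contact_force: [-0.9, -1.0, 6.0]
gripper_width: 57.8
grasp_force: 62.5
```

Emit:
servo_tool:
  rows:
    - [[40, 0, 0, -40, 0, 0, 0], [40, 0, 0, -100, 0, 0, 0], [40, 0, -30, -150, 0, 0, 0], [40, 4, -85, -190, 0, 0, 0], [40, 8, -145, -200, 0, 0, 0], [40, 11, -205, -200, 0, 0, 0], [40, 14, -265, -200, 0, 0, 0], [40, 17, -325, -200, 0, 0, 0], [40, 20, -380, -200, 0, 0, 0], [40, 21, -407, -200, 0, 0, 0]]

```text
clock: 10.75
position: [472.4, -291.8, 207.0]
ee_rot: [-0.024, 1.0, -0.0, 0.0]
contact_force: [0.5, 0.5, -0.4]
gripper_width: 57.7
grasp_force: 64.4
```

Emit:
servo_tool:
  rows:
    - [[40, 0, 0, 0, 0, 0, 0], [40, 0, 0, 0, 0, 0, 0], [40, 0, 0, 0, 0, 0, 0]]

```text
clock: 11.12
position: [473.2, -288.4, 206.9]
ee_rot: [-0.026, 1.0, 0.0, 0.0]
contact_force: [-0.1, -0.5, 0.1]
gripper_width: 57.6
grasp_force: 64.4
```

```bash
python3 -c "
from h import *
shot('w3')"
```

```text
[ 473.2 -288.4  206.9] [-0.026  1.     0.     0.   ] j [-0.25  0.28 -0.21 -0.   -1.08 -1.26]
```

View pics/w3.png

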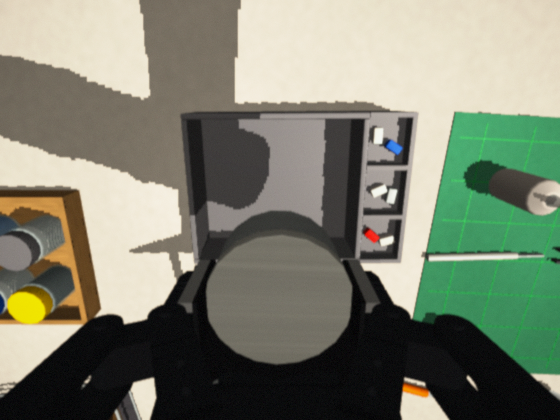

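Wrist view: the tin is held. Well rim corners are at (183,115) and (361,117), and the tier's outer corners at (417,113) and (401,262).

```bash
python3 - <<'E'
from h import *
np.set_printoptions(precision=1,suppress=True)
s,W=pickle.load(open("w3.pkl","rb"))
for n,u,z in [("FL outer",(182.5,114),60),("FR inner",(361,118),60),("FR tier outer",(417,112.5),60),("BR tier outer",(401.5,262.5),60),("FL inner",(188,119),60),("floor FL",(203,124),5),("floor FR",(350,124),5)]: print(n,plane(W,u,z))
print(proj(W,(473,-289.5,60)),proj(W,s["position"]))
for sx,sy in ((-70,-80),(-70,80),(-70,120),(-65,75),(70,120)):
    print(sx,sy,proj(W,(473.6+sx*.9988-sy*.05,-289.5+sy*.9988+sx*.05,60)))
E
```

```text
FL outer [ 410.9 -371.4   60. ]
FR inner [ 406.4 -221.6   60. ]
FR tier outer [ 399.6 -175.4   60. ]
BR tier outer [ 538.3 -165.6   60. ]
FL inner [ 414.7 -366.9   60. ]
floor FL [ 422.1 -366.3    5. ]
floor FR [ 414.5 -218.6    5. ]
[276.5 190.6] [277.  269.2]
-70 -80 [180.6 109.9]
-70 80 [372.2 110.2]
-70 120 [420.1 110.3]
-65 75 [365.7 116.4]
70 120 [401.  261.8]
```

Emit:
servo_tool:
  rows:
    - [[40, -2, -2, 50, 0, 0, 0], [40, -2, -2, 100, 0, 0, 0], [40, -2, -2, 140, 0, 0, 0], [40, -2, -2, 170, 0, 0, 0], [40, -2, -2, 185, 0, 0, 0], [40, -2, -2, 192, 0, 0, 0], [40, -2, -2, 195, 0, 0, 0], [40, -2, -2, 195, 0, 0, 0], [40, -2, -2, 195, 0, 0, 0]]

```text
clock: 12.3
position: [475.8, -291.5, 12.4]
ee_rot: [-0.025, 1.0, -0.0, 0.001]
contact_force: [0.1, -0.2, -0.4]
gripper_width: 57.6
grasp_force: 64.5
```

Emit:
servo_tool:
  rows:
    - [[40, 0, 1, 1, 0, 0, 0], [40, 0, 1, 1, 0, 0, 0], [70, 0, 1, 1, 0, 0, 0], [85, 0, 1, 1, 0, 0, 0], [85, 0, 1, 1, 0, 0, 0], [85, 0, 1, -30, 0, 0, 0], [85, 0, 1, -80, 0, 0, 0], [85, 0, 1, -140, 0, 0, 0], [85, 0, 1, -190, 0, 0, 0], [85, 0, 1, -190, 0, 0, 0]]

```text
clock: 13.55
position: [477.6, -291.2, 206.5]
ee_rot: [-0.026, 1.0, -0.002, 0.005]
contact_force: [1.0, -0.4, -0.5]
gripper_width: 85.4
grasp_force: 0.0
```

```bash
python3 - <<'E'
from h import *
np.set_printoptions(precision=1,suppress=True)
s,W,im=shot('w4')
print("expect tin",proj(W,(475,-290,39)),proj(W,(505,-290,39)))
g=cv2.GaussianBlur(cv2.cvtColor(im,cv2.COLOR_RGB2GRAY),(5,5),0)
print(cv2.HoughCircles(g,cv2.HOUGH_GRADIENT,1,60,param1=80,param2=20,minRadius=24,maxRadius=42))
E
```

```text
[ 477.6 -291.2  206.5] [-0.  1. -0.  0.] j [-0.3  0.3 -0.2  0.  -1.1 -1.3]
expect tin [279.9 181.2] [278.3 211. ]
[[[280.5 181.5  30.2]
  [ 11.5 255.5  33.5]]]
```

View pics/w4.png

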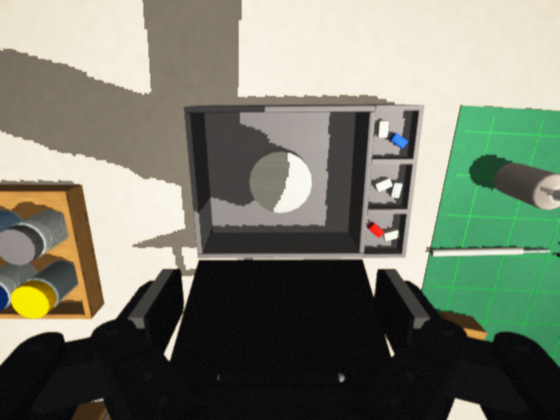

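Wrist view: the tin stands in the well at (280.5,181.5), midway between inner walls at columns about 193 and 370. The bottle is at (525,185) and the carton at (465,325).

```bash
python3 - <<'E'
from h import *
np.set_printoptions(precision=1,suppress=True)
s,W=pickle.load(open("w4.pkl","rb"))
print("tin",plane(W,(280.5,181.5),39)); print(plane(W,(546,197),60), plane(W,(552,200),86))
E
```

```text
tin [ 475.2 -289.4   39. ]
[472.1 -50.4  60. ] [467.9 -66.7  86. ]
```

Emit:
servo_tool:
  rows:
    - [[85, 0, 40, -20, 0, 0, 0], [85, 0, 95, -30, 0, 0, 0], [85, -20, 150, -30, 0, 0, 0], [85, -60, 200, -20, 0, 0, 0], [85, -110, 211, -10, 0, 0, 0], [85, -160, 211, 0, 0, 0, 0], [85, -192, 211, 10, 0, 0, 0], [85, -192, 211, 10, 0, 0, 0], [85, -192, 211, 10, 0, 0, 0], [85, -192, 211, 10, 0, 0, 0]]

```text
clock: 14.85
position: [655.4, -70.0, 191.9]
ee_rot: [-0.025, 1.0, 0.0, -0.0]
contact_force: [0.0, -0.2, 0.3]
gripper_width: 85.0
grasp_force: 0.0
```

```bash
python3 - <<'E'
from h import *
np.set_printoptions(precision=1,suppress=True)
s,W,im=shot('w5')
c=cv2.cvtColor(im,cv2.COLOR_RGB2HSV)[:260]
m=((c[...,0]>8)&(c[...,0]<22)&(c[...,1]>100)).astype(np.uint8)
for k in cv2.findContours(m,0,2)[0]:
    if cv2.contourArea(k)>300:
        P=np.array([plane(W,u[0],32)[:2] for u in cv2.convexHull(k)],np.float32);print(cv2.boundingRect(k),cv2.minAreaRect(P))
cv2.imwrite("pics/w5c.png",im[80:300,160:460][:,:,::-1])
E
```

```text
[655.4 -70.  191.9] [-0.  1.  0. -0.] j [ 0.1  0.5  0.  -0.  -1.1 -1.7]
(212, 246, 51, 14) ((729.2911987304688, -107.69889831542969), (49.81131362915039, 12.707030296325684), 75.08837890625)
(254, 161, 52, 54) ((655.539794921875, -68.53060150146484), (41.712860107421875, 45.43948745727539), 80.374267578125)
```

View pics/w5c.png

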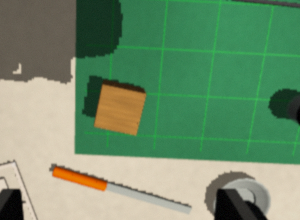

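Emit:
servo_tool:
  rows:
    - [[75, -1.5, 1, 50, 0, 0, 0.15], [75, -1.5, 1, 100, 0, 0, 0.22], [75, -1.5, 1, 145, 0, 0, 0.22], [75, -1.5, 1, 175, 0, 0, 0.22], [75, -1.5, 1, 186, 0, 0, 0.22], [75, -1.5, 1, 186, 0, 0, 0.22], [20, -1.5, 1, 186, 0, 0, 0.22], [20, -1.5, 1, 186, 0, 0, 0.22], [20, -1.5, 1, 186, 0, 0, 0.22], [20, -1.5, 1, 186, 0, 0, 0.22]]

```text
clock: 16.15
position: [659.0, -68.6, 7.6]
ee_rot: [0.084, 0.996, 0.0, 0.002]
contact_force: [-0.4, 0.5, 6.9]
gripper_width: 40.8
grasp_force: 62.6
```

Emit:
servo_tool:
  rows:
    - [[20, 0, 0, -40, 0, 0, 0], [20, 0, 0, -100, 0, 0, 0], [20, 50, -9, -150, 0, 0, 0], [20, 105, -18, -190, 0, 0, 0], [20, 150, -30, -200, 0, 0, 0], [20, 181, -60, -200, 0, 0, -0.05], [20, 172, -115, -200, 0, 0, -0.1], [20, 162, -170, -200, 0, 0, -0.16], [20, 153, -220, -200, 0, 0, -0.22], [20, 144, -248, -200, 0, 0, -0.22]]

```text
clock: 17.4
position: [473.1, -291.0, 205.3]
ee_rot: [-0.024, 1.0, 0.0, -0.0]
contact_force: [0.3, -0.5, -0.3]
gripper_width: 41.3
grasp_force: 61.7
```

Emit:
servo_tool:
  rows:
    - [[20, 0, 0, 0, 0, 0, 0], [20, 0, 0, 0, 0, 0, 0], [20, 0, 0, 0, 0, 0, 0]]

```text
clock: 17.77
position: [473.9, -288.0, 205.6]
ee_rot: [-0.026, 1.0, 0.0, 0.0]
contact_force: [0.5, -0.0, -0.4]
gripper_width: 41.0
grasp_force: 61.7
```

```bash
python3 - <<'E'
from h import *
np.set_printoptions(precision=1,suppress=True)
s,W,im=shot('w6')
cv2.imwrite("pics/w6c.png",cv2.resize(im[130:400,150:410],None,fx=2,fy=2)[:,:,::-1])
c=cv2.cvtColor(im,cv2.COLOR_RGB2HSV)
m=((c[...,0]>5)&(c[...,0]<25)&(c[...,1]>80)).astype(np.uint8)
x,y,w,h=cv2.boundingRect(m[150:,180:380]);print(x+180,y+150,w,h)
p=s["position"]
for dx in(-21,0,21): print(dx,[proj(W,p+[dx,dy,24.4]) for dy in(-21,21)])
E
```

```text
[ 473.9 -288.   205.6] [-0.  1.  0.  0.] j [-0.2  0.3 -0.2 -0.  -1.1 -1.3]
185 225 193 195
-21 [array([225.3, 248.3]), array([333.2, 253.4])]
0 [array([225.1, 295.6]), array([328. , 300.2])]
21 [array([225. , 338.6]), array([323.3, 342.8])]
```

View pics/w6c.png

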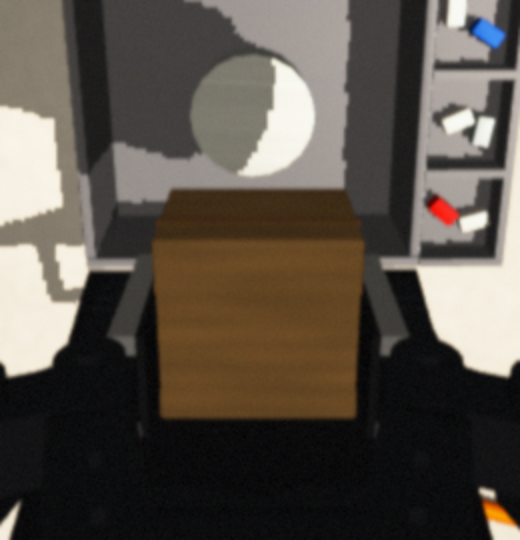

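Emit:
servo_tool:
  rows:
    - [[20, -1.5, -1, 50, 0, 0, 0], [20, -1.5, -1, 100, 0, 0, 0], [20, -1.5, -1, 135, 0, 0, 0], [20, -1.5, -1, 150, 0, 0, 0], [20, -1.5, -1, 157, 0, 0, 0], [20, -1.5, -1, 157, 0, 0, 0], [20, -1.5, -1, 157, 0, 0, 0], [20, -1.5, -1, 157, 0, 0, 0]]

```text
clock: 18.82
position: [476.1, -290.1, 49.6]
ee_rot: [-0.025, 1.0, -0.0, 0.001]
contact_force: [0.3, 1.3, -0.7]
gripper_width: 41.1
grasp_force: 61.7
```

```bash
python3 - <<'E'
from h import *
np.set_printoptions(precision=1,suppress=True)
s,W=pickle.load(open("w6.pkl","rb"));print("tin",plane(W,(276,188),39))
print(arm.read_state()["position"])
E
```

```text
tin [ 476.2 -289.5   39. ]
[ 476.1 -290.1   49.6]
```

Emit:
servo_tool:
  rows:
    - [[20, 0, 0.5, 2, 0, 0, 0], [20, 0, 0.5, 4, 0, 0, 0], [20, 0, 0.5, 5, 0, 0, 0], [20, 0, 0.5, 5, 0, 0, 0], [20, 0, 0.5, 5, 0, 0, 0]]

```text
clock: 19.45
position: [475.6, -289.4, 44.6]
ee_rot: [-0.026, 1.0, -0.0, 0.0]
contact_force: [-1.6, 1.2, 6.4]
gripper_width: 41.2
grasp_force: 62.7
```

Contact. I'll release and retreat.

Emit:
servo_tool:
  rows:
    - [[50, 0, 0, 0, 0, 0, 0], [65, 0, 0, 0, 0, 0, 0], [65, 0, 0, 0, 0, 0, 0], [65, 0, 0, -20, 0, 0, 0], [70, 0, 0, -60, 0, 0, 0], [80, 0, 0, -110, 0, 0, 0], [85, 0, 0, -160, 0, 0, 0], [85, 0, 0, -160, 0, 0, 0], [85, 0, 0, -160, 0, 0, 0]]

```text
clock: 20.58
position: [475.0, -289.1, 203.0]
ee_rot: [-0.025, 1.0, 0.0, -0.0]
contact_force: [-0.7, 1.1, -0.9]
gripper_width: 85.1
grasp_force: 0.0
```

```bash
python3 - <<'E'
from h import *
np.set_printoptions(precision=1,suppress=True)
s,W,im=shot('w7')
c=cv2.cvtColor(im,cv2.COLOR_RGB2HSV)[100:260,200:360]
m=((c[...,0]>5)&(c[...,0]<25)&(c[...,1]>80)).astype(np.uint8)
k=max(cv2.findContours(m,0,2)[0],key=cv2.contourArea)
P=np.array([plane(W,u[0]+[200,100],69)[:2] for u in cv2.convexHull(k)],np.float32);print(cv2.minAreaRect(P))
# tin ring
g=cv2.cvtColor(im,cv2.COLOR_RGB2GRAY);cv2.imwrite("pics/w7c.png",cv2.resize(im[100:260,200:360],None,fx=3,fy=3)[:,:,::-1])
for a in (0,1.57,3.14,4.71): print(proj(W,(475.6+30*np.cos(a),-289.5+30*np.sin(a),39)).round(0),(proj(W,(475.6+30*np.cos(a),-289.5+30*np.sin(a),39))-[200,100])*3)
E
```

```text
[ 475.  -289.1  203. ] [-0.  1.  0. -0.] j [-0.3  0.3 -0.2 -0.  -1.1 -1.3]
((473.0304260253906, -288.671142578125), (46.22303771972656, 41.82771301269531), 2.836517810821533)
[276. 217.] [226.9 350.6]
[309. 189.] [326.  265.7]
[279. 155.] [236.3 166.2]
[245. 185.] [136.5 256.3]
```

View pics/w7c.png

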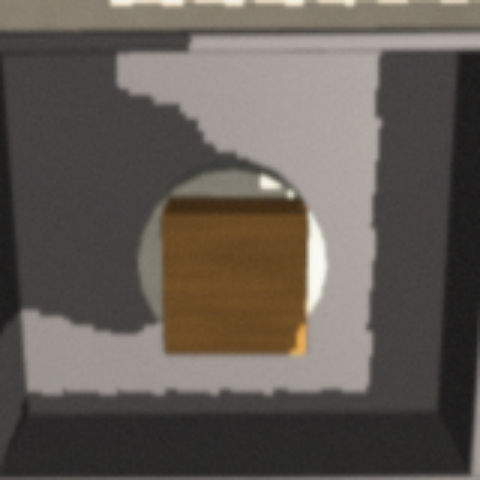

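The carton is centred on the tin within about 1 mm. Next, the jar.

Emit:
servo_tool:
  rows:
    - [[85, 0, 55, -20, 0, 0, 0], [85, 0, 115, -20, 0, 0, 0], [85, -10, 175, -20, 0, 0, 0], [85, -40, 225, 0, 0, 0, 0], [85, -75, 275, 0, 0, 0, 0], [85, -110, 320, 0, 0, 0, 0], [85, -145, 360, 0, 0, 0, 0], [85, -180, 390, 0, 0, 0, 0], [85, -197, 396, 0, 0, 0, 0], [85, -197, 396, 0, 0, 0, 0]]

```text
clock: 21.88
position: [652.1, 116.6, 200.4]
ee_rot: [-0.026, 1.0, -0.001, -0.002]
contact_force: [0.1, -0.8, -0.5]
gripper_width: 85.0
grasp_force: 0.0
```

Emit:
servo_tool:
  rows:
    - [[60, 0, 0, 0, 0, 0, 0], [60, 0, 0, 0, 0, 0, 0], [60, 0, 0, 0, 0, 0, 0]]

```text
clock: 22.25
position: [651.7, 115.7, 203.9]
ee_rot: [-0.025, 1.0, 0.0, 0.0]
contact_force: [-0.5, -0.2, -0.2]
gripper_width: 60.3
grasp_force: 0.0
```

```bash
python3 - <<'E'
from h import *
np.set_printoptions(precision=1,suppress=True)
s,W,im=shot('w8')
c=im[120:235,225:335].max(2)
m=(c<45).astype(np.uint8)
n,l,q,ct=cv2.connectedComponentsWithStats(m)
for i in range(1,n):
    if q[i][4]>150: print(q[i][:4]+np.array([225,120,0,0]),q[i][4],ct[i]+[225,120],plane(W,ct[i]+[225,120],38))
g=cv2.GaussianBlur(cv2.cvtColor(im,cv2.COLOR_RGB2GRAY),(3,3),0)[:260]
cc=cv2.HoughCircles(g,cv2.HOUGH_GRADIENT,1,20,param1=60,param2=12,minRadius=14,maxRadius=22);print(cc[0][:4])
for u in cc[0][:4]: print(plane(W,u[:2],38))
cv2.imwrite("pics/w8c.png",cv2.resize(im[100:260,200:360],None,fx=3,fy=3)[:,:,::-1])
E
```

```text
[651.7 115.7 203.9] [-0.  1.  0.  0.] j [ 0.4  0.5  0.1 -0.  -1.2 -1.9]
[263 169  33  34] 852 [279.  185.6] [651.5 116.8  38. ]
[[280.5 186.5  16.9]
 [542.5  19.5  15.8]
 [522.5  53.5  21.4]]
[652.3 118.3  38. ]
[500.2 326.8  38. ]
[526.3 317.3  38. ]
```

View pics/w8c.png

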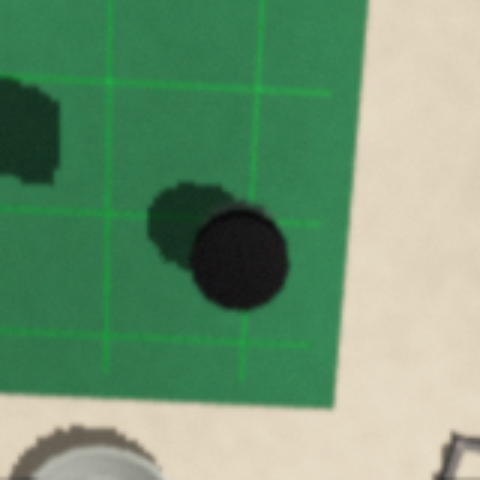

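Emit:
servo_tool:
  rows:
    - [[60, 0, 2, 50, 0, 0, 0], [60, 0, 2, 100, 0, 0, 0], [60, 0, 2, 150, 0, 0, 0], [60, 0, 2, 180, 0, 0, 0], [60, 0, 2, 194, 0, 0, 0], [60, 0, 2, 194, 0, 0, 0], [15, 0, 2, 194, 0, 0, 0], [15, 0, 2, 194, 0, 0, 0], [15, 0, 2, 194, 0, 0, 0], [15, 0, 2, 194, 0, 0, 0]]

```text
clock: 23.55
position: [653.4, 118.6, 11.7]
ee_rot: [-0.026, 1.0, 0.0, 0.002]
contact_force: [-0.5, 0.5, 5.5]
gripper_width: 29.8
grasp_force: 59.2
```

Emit:
servo_tool:
  rows:
    - [[15, 0, 0, -40, 0, 0, 0], [15, 0, 0, -100, 0, 0, 0], [15, 40, 0, -150, 0, 0, 0], [15, 85, -20, -190, 0, 0, 0], [15, 125, -55, -200, 0, 0, 0], [15, 165, -100, -210, 0, 0, 0], [15, 185, -155, -210, 0, 0, 0], [15, 190, -215, -210, 0, 0, 0], [15, 193, -275, -210, 0, 0, 0], [15, 195, -330, -210, 0, 0, 0]]

```text
clock: 24.8
position: [473.4, -223.2, 219.8]
ee_rot: [-0.025, 1.0, 0.0, 0.0]
contact_force: [0.6, -0.3, -0.2]
gripper_width: 30.1
grasp_force: 59.3
```

Emit:
servo_tool:
  rows:
    - [[15, 2, -40, 0, 0, 0, 0], [15, 3, -68, 5, 0, 0, 0], [15, 3, -68, 10, 0, 0, 0], [15, 3, -68, 10, 0, 0, 0], [15, 3, -68, 10, 0, 0, 0]]

```text
clock: 25.42
position: [474.6, -288.6, 209.8]
ee_rot: [-0.026, 1.0, 0.0, 0.0]
contact_force: [-0.4, 0.2, -0.1]
gripper_width: 29.5
grasp_force: 59.4
```

```bash
python3 - <<'E'
from h import *
np.set_printoptions(precision=1,suppress=True)
s,W,im=shot('w9')
cv2.imwrite("pics/w9c.png",cv2.resize(im[130:400,150:410],None,fx=2,fy=2)[:,:,::-1])
p=s["position"]
for dx,dy in((-16,0),(0,-16),(0,16),(16,0)): print(dx,dy,(proj(W,p+[dx,dy,26.3])-[150,130])*2)
print("carton near corners",[(proj(W,(475.3+a*21,-288.9+b*21,69))-[150,130])*2 for a,b in((-1,-1),(-1,1))])
E
```

```text
[ 474.6 -288.6  209.8] [-0.  1.  0.  0.] j [-0.2  0.3 -0.2 -0.  -1.1 -1.3]
-16 0 [257.4 269.6]
0 -16 [173.7 337.6]
0 16 [332.7 344.7]
16 0 [249.5 407.8]
carton near corners [array([208.3,  77.4]), array([305.6,  82.3])]
```

View pics/w9c.png

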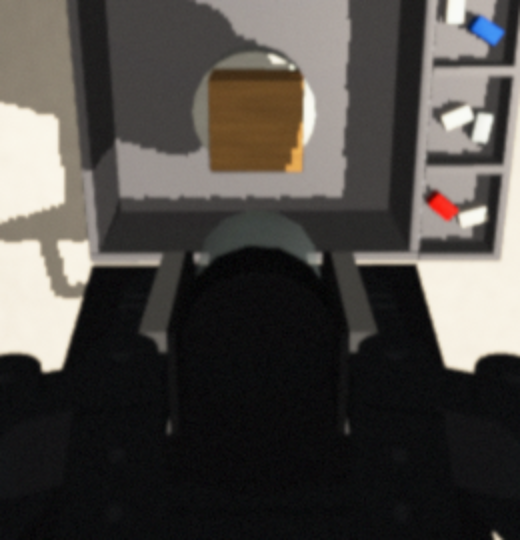

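Wrist crop: the carton on the tin is at (255,122), and the jar's black cap is held between the pads with its centre column about 258. That was my 14th view, so I'll check the rest by numbers.

```bash
python3 - <<'E'
from h import *
np.set_printoptions(precision=1,suppress=True,linewidth=150)
im=cv2.imread("pics/w9.png").astype(float).mean(2)
print(im[236:350,272:284].mean(1).round(1))
print("row mid",im[296:302,228:332].mean(0).round(0))
s,W=pickle.load(open("w9.pkl","rb"))
i8=cv2.cvtColor(cv2.imread("pics/w9.png"),cv2.COLOR_BGR2HSV)[150:230,240:310]
m=((i8[...,0]>5)&(i8[...,0]<25)&(i8[...,1]>80)).astype(np.uint8)
k=max(cv2.findContours(m,0,2)[0],key=cv2.contourArea)
print(cv2.minAreaRect(np.array([plane(W,u[0]+[240,150],69)[:2] for u in cv2.convexHull(k)],np.float32)))
E
```

```text
[62.6 62.5 63.2 64.2 64.9 66.  66.9 67.4 66.9 67.3 67.4 67.5 68.5 68.2 67.9 66.1 54.  32.4 13.6  8.5  7.1  8.9  7.2  8.7  8.   9.   7.2  8.6  8.2
  8.9 10.9 13.1 12.7 13.8 11.8 12.6 12.5 10.8 11.2 13.  12.2 13.  12.  12.1 11.6 11.9 11.7 13.4 12.2 11.2 12.5 10.9 11.1 12.9 12.8 12.7 11.9 12.1
 11.7 12.1 11.6 11.2 13.2 11.5 11.7 13.1 12.2 12.6 12.1 12.2 11.8 12.9 11.7 12.5 12.5 10.7 11.8 11.4 11.2 11.7 11.6 12.8 11.2 12.  12.4 11.6 12.
 11.  11.9 11.4 11.5 11.9 12.3 11.5 11.7 11.4 10.8 11.7 10.9 11.2 11.1 10.2 11.5 11.1 10.6 11.4 11.  12.1  9.8 11.  11.2 10.8 10.6 11.1]
row mid [91. 96. 99. 98. 88. 50. 23. 18. 18. 15.  8.  7.  8. 11. 12. 13. 11. 11. 11. 11. 11. 11. 12. 13. 12. 11. 12. 12. 12. 13. 12. 13. 12. 12. 12. 12. 11.
 12. 12. 12. 12. 12. 12. 12. 14. 11. 12. 12. 13. 12. 12. 13. 12. 12. 11. 11. 12. 13. 12. 12. 12. 13. 11. 12. 12. 10. 13. 11. 12. 13. 12. 11. 13. 12.
  9. 12. 11. 12. 13. 11. 13. 13. 11. 10. 11. 12. 12. 11.  9.  9.  9. 10. 14. 17. 18. 22. 48. 85. 98. 98. 97. 90. 78. 66.]
((472.717041015625, -288.72625732421875), (45.37398147583008, 41.8195915222168), 2.9389917850494385)
```

Emit:
servo_tool:
  rows:
    - [[15, 0, 0, 40, 0, 0, 0], [15, 0, 0, 80, 0, 0, 0], [15, 0, 0, 110, 0, 0, 0], [15, 0, 0, 122, 0, 0, 0], [15, 0, 0, 126, 0, 0, 0], [15, 0, 0, 126, 0, 0, 0], [15, 0, 0, 126, 0, 0, 0], [15, 0, 0, 126, 0, 0, 0]]

```text
clock: 26.48
position: [474.9, -289.6, 84.4]
ee_rot: [-0.025, 1.0, -0.0, 0.001]
contact_force: [0.5, 0.3, 0.0]
gripper_width: 30.1
grasp_force: 59.4
```

Emit:
servo_tool:
  rows:
    - [[15, 0, 0, 2, 0, 0, 0], [15, 0, 0, 4, 0, 0, 0], [15, 0, 0, 5.5, 0, 0, 0], [15, 0, 0, 5.5, 0, 0, 0], [15, 0, 0, 5.5, 0, 0, 0]]

```text
clock: 27.1
position: [474.5, -289.5, 78.7]
ee_rot: [-0.026, 1.0, -0.0, -0.0]
contact_force: [-1.2, 1.8, 6.4]
gripper_width: 30.1
grasp_force: 59.9
```

Emit:
servo_tool:
  rows:
    - [[36, 0, 0, 0, 0, 0, 0], [50, 0, 0, 0, 0, 0, 0], [55, 0, 0, 0, 0, 0, 0], [55, 0, 0, 0, 0, 0, 0], [55, 0, 0, -20, 0, 0, 0], [60, 0, 0, -50, 0, 0, 0], [80, 0, 0, -90, 0, 0, 0], [80, 0, 0, -125, 0, 0, 0], [80, 0, 0, -125, 0, 0, 0], [80, 0, 0, -125, 0, 0, 0]]

```text
clock: 28.35
position: [474.0, -289.1, 202.4]
ee_rot: [-0.025, 1.0, 0.0, -0.0]
contact_force: [-0.6, -0.3, -0.4]
gripper_width: 80.0
grasp_force: 0.0
```

```bash
python3 - <<'E'
from h import *
np.set_printoptions(precision=1,suppress=True)
s,W,im=shot('w10')
e=[proj(W,(474.8+dx,-288.8+dy,105)) for dx,dy in((-16,0),(16,0),(0,-16),(0,16))];print(np.array(e))
x0,y0=220,110
c=im[y0:250,x0:340].max(2)
for th in(30,45):
  n,l,q,ct=cv2.connectedComponentsWithStats((c<th).astype(np.uint8))
  for i in range(1,n):
    if 300<q[i][4]<4000: print(th,q[i][:4]+np.array([x0,y0,0,0]),q[i][4],plane(W,ct[i]+[x0,y0],105))
g=cv2.GaussianBlur(cv2.cvtColor(im,cv2.COLOR_RGB2GRAY),(3,3),0)[100:250,200:360]
cc=cv2.HoughCircles(g,cv2.HOUGH_GRADIENT,1,20,param1=50,param2=10,minRadius=20,maxRadius=36)
for u in cc[0][:3]: print(u+[200,100,0],plane(W,u[:2]+[200,100],105))
h=cv2.cvtColor(im,cv2.COLOR_RGB2HSV)[100:260,200:360];m=((h[...,0]>5)&(h[...,0]<25)&(h[...,1]>80)).astype(np.uint8)
k=max(cv2.findContours(m,0,2)[0],key=cv2.contourArea)
print(cv2.minAreaRect(np.array([plane(W,u[0]+[200,100],69)[:2] for u in cv2.convexHull(k)],np.float32)))
E
```

```text
[ 474.  -289.1  202.4] [-0.  1.  0. -0.] j [-0.3  0.3 -0.2 -0.  -1.1 -1.3]
[[278.9 188.2]
 [276.8 228.4]
 [256.7 207.7]
 [298.9 209.7]]
30 [259 186  39  41] 1272 [ 472.7 -288.8  105. ]
45 [258 185  40  42] 1325 [ 472.6 -288.9  105. ]
45 [220 239 120  11] 1152 [ 504.1 -285.5  105. ]
[278.5 206.5  21. ] [ 473.  -288.4  105. ]
[274.5 186.5  28.8] [ 457.6 -292.1  105. ]
[282.5 142.5  29.9] [ 425.1 -287.9  105. ]
((472.6990966796875, -288.67388916015625), (46.20568084716797, 41.83540344238281), 2.838468074798584)
```

The stack is centred. Next, the glue bottle.

Emit:
servo_tool:
  rows:
    - [[80, 0, 50, -20, 0, 0, 0], [80, 0, 110, -20, 0, 0, 0], [80, -2, 170, -10, 0, 0, 0], [80, -4, 220, 0, 0, 0, 0], [80, -4, 237, 0, 0, 0, 0], [80, -4, 237, 0, 0, 0, 0], [80, -4, 237, 0, 0, 0, 0], [80, -4, 237, 0, 0, 0, 0]]

```text
clock: 29.4
position: [466.3, -53.3, 202.7]
ee_rot: [-0.025, 1.0, -0.0, -0.0]
contact_force: [0.8, -0.8, 0.3]
gripper_width: 80.3
grasp_force: 0.0
```

```bash
python3 - <<'E'
from h import *
np.set_printoptions(precision=1,suppress=True)
s,W,im=shot('w11')
h=cv2.cvtColor(im,cv2.COLOR_RGB2HSV)[60:265,180:380]
m=((h[...,1]<80)&(h[...,2]>60)).astype(np.uint8)
n,l,q,ct=cv2.connectedComponentsWithStats(m)
for i in range(1,n):
    if q[i][4]>200: print(q[i][:4]+np.array([180,60,0,0]),q[i][4],ct[i]+[180,60])
for X in [(466,-52,2),(466,-52,60),(466,-52,86),(466-17,-52,2),(466,-35,60),(466,-69,60),(483,-52,60)]: print(X,proj(W,X))
i=1+np.argmax(q[1:,4]);b=(l==i)
for r in range(0,205,6):
    w=np.where(b[r])[0]
    if len(w): print(r+60,w.min()+180,w.max()+180,end="; ")
E
```

```text
[466.3 -53.3 202.7] [-0.  1. -0. -0.] j [ 0.2  0.1 -0.4 -0.  -1.  -1.8]
[180  60 200 205] 17423 [251.2 130.6]
[267 164  38  48] 1412 [285.1 188.3]
(466, -52, 2) [279.1 177.8]
(466, -52, 60) [279.2 191.9]
(466, -52, 86) [279.3 200.1]
(449, -52, 2) [279.9 161.7]
(466, -35, 60) [298.3 192.8]
(466, -69, 60) [260. 191.]
(483, -52, 60) [278.3 210.1]
60 180 379; 66 180 379; 72 180 379; 78 180 379; 84 180 379; 90 180 379; 96 180 379; 102 180 379; 108 180 379; 114 180 379; 120 180 220; 126 180 220; 132 180 220; 138 180 220; 144 180 220; 150 180 220; 156 180 220; 162 180 220; 168 180 220; 174 180 220; 180 180 220; 186 180 220; 192 180 220; 198 180 220; 204 180 220; 210 180 220; 216 180 221; 222 180 221; 228 180 221; 234 180 221; 240 180 221; 246 180 221; 252 180 336; 258 180 258; 264 180 221;
```

Emit:
servo_tool:
  rows:
    - [[75, -1, 7, 30, 0, 0, 0], [75, -1, 7, 70, 0, 0, 0], [75, -1, 7, 120, 0, 0, 0], [75, -1, 7, 160, 0, 0, 0], [75, -1, 7, 175, 0, 0, 0], [75, -1, 7, 175, 0, 0, 0], [20, -1, 7, 175, 0, 0, 0], [20, -1, 7, 175, 0, 0, 0], [20, -1, 7, 175, 0, 0, 0], [20, -1, 7, 175, 0, 0, 0]]

```text
clock: 30.7
position: [467.9, -45.4, 29.2]
ee_rot: [-0.026, 1.0, 0.0, 0.001]
contact_force: [-0.3, 0.4, 5.6]
gripper_width: 32.2
grasp_force: 59.1
```

Emit:
servo_tool:
  rows:
    - [[20, 0, 0, -40, 0, 0, 0], [20, 0, 0, -95, 0, 0, 0], [20, -3, 30, -140, 0, 0, -0.1], [20, -8, 85, -170, 0, 0, -0.28], [20, -13, 140, -170, 0, 0, -0.46], [20, -18, 195, -170, 0, 0, -0.64], [20, -23, 250, -170, 0, 0, -0.82], [20, -28, 305, -170, 0, 0, -1.0], [20, -28, 305, -170, 0, 0, -1.15], [20, -28, 305, -170, 0, 0, -1.236]]

```text
clock: 31.95
position: [478.8, 261.3, 197.5]
ee_rot: [-0.602, 0.799, 0.0, -0.001]
contact_force: [-0.1, -0.9, -0.4]
gripper_width: 32.6
grasp_force: 60.0
```

Emit:
servo_tool:
  rows:
    - [[20, 0, 0, 0, 0, 0, 0], [20, 0, 0, 0, 0, 0, 0], [20, 0, 0, 0, 0, 0, 0]]

```text
clock: 32.33
position: [479.5, 260.3, 198.1]
ee_rot: [-0.599, 0.8, 0.0, 0.0]
contact_force: [0.4, 0.7, -1.3]
gripper_width: 32.4
grasp_force: 60.0
```

```bash
python3 - <<'E'
from h import *
np.set_printoptions(precision=1,suppress=True)
s,W,im=shot('w12'); print(s["ee_rot"])
S,D=arm.camera_params("scene"),arm.camera_params("side")
for nm,cam,I,win in (("w",W,im,(100,60,460,300)),("scene",S,arm.get_image("scene"),(360,235,450,305)),("side",D,arm.get_image("side"),(228,110,270,170))):
    x0,y0,x1,y1=win
    h=cv2.cvtColor(I,cv2.COLOR_RGB2HSV)[y0:y1,x0:x1];m=((h[...,0]>8)&(h[...,0]<25)&(h[...,1]>115)).astype(np.uint8)
    k=max(cv2.findContours(m,0,2)[0],key=cv2.contourArea);print(nm,cv2.boundingRect(k),cv2.contourArea(k))
    H=cv2.convexHull(k)[:,0]+[x0,y0]
    P=np.array([plane(cam,u,25)[:2] for u in H],np.float32);print(cv2.minAreaRect(P));print(cv2.approxPolyDP(H[:,None].astype(np.int32),4,True)[:,0].tolist())
    c=np.array([480.4,261]);e=np.array([.28,.96]);f=np.array([.96,-.28])
    print("pred outer",[proj(cam,(*(c+b*e+a*f),25)).round(0).tolist() for a,b in((-33,-33),(33,-33),(33,94),(-33,94))])
E
```

```text
[479.5 260.3 198.1] [-0.6  0.8  0.   0. ] j [ 0.8  0.3 -0.2 -0.  -1.1 -1.1]
[-0.6  0.8  0.   0. ]
w (143, 90, 69, 96) 4773.5
((486.1164245605469, 274.46063232421875), (98.17931365966797, 65.41043090820312), 74.23600006103516)
[[310, 151], [309, 245], [247, 240], [243, 153]]
pred outer [[314.0, 151.0], [244.0, 151.0], [248.0, 272.0], [311.0, 272.0]]
scene (12, 10, 68, 51) 1187.5
((499.6296691894531, 286.8738708496094), (125.98492431640625, 81.454345703125), 74.47134399414062)
[[384, 245], [439, 269], [427, 295], [372, 270]]
pred outer [[385.0, 243.0], [373.0, 263.0], [431.0, 290.0], [440.0, 268.0]]
side (9, 14, 25, 32) 372.0
((488.4714050292969, 282.576904296875), (129.2953338623047, 63.09867477416992), 74.33464813232422)
[[258, 124], [261, 154], [240, 155], [237, 126]]
pred outer [[237.0, 154.0], [262.0, 152.0], [258.0, 123.0], [235.0, 124.0]]
```

Emit:
servo_tool:
  rows:
    - [[20, -1.5, -2, 30, 0, 0, 0], [20, -1.5, -2, 70, 0, 0, 0], [20, -1.5, -2, 105, 0, 0, 0], [20, -1.5, -2, 130, 0, 0, 0], [20, -1.5, -2, 148, 0, 0, 0], [20, -1.5, -2, 160, 0, 0, 0], [20, -1.5, -2, 160, 0, 0, 0], [20, -1.5, -2, 160, 0, 0, 0]]

```text
clock: 33.48
position: [482.5, 261.9, 38.8]
ee_rot: [-0.6, 0.8, 0.0, 0.001]
contact_force: [0.3, -0.0, -1.3]
gripper_width: 32.2
grasp_force: 60.0
```

Emit:
servo_tool:
  rows:
    - [[20, 0, 0, 3, 0, 0, 0], [20, 0, 0, 5, 0, 0, 0], [20, 0, 0, 6.5, 0, 0, 0], [20, 0, 0, 6.5, 0, 0, 0], [20, 0, 0, 6.5, 0, 0, 0]]

```text
clock: 34.1
position: [482.0, 261.5, 32.3]
ee_rot: [-0.6, 0.8, -0.0, 0.0]
contact_force: [-1.7, 0.3, 5.3]
gripper_width: 32.0
grasp_force: 60.3
```

Foot contact at the expected height. I'll release and retreat.

Emit:
servo_tool:
  rows:
    - [[40, 0, 0, 0, 0, 0, 0], [55, 0, 0, 0, 0, 0, 0], [55, 0, 0, 0, 0, 0, 0], [55, 0, 0, 0, 0, 0, 0], [55, 0, 0, -20, 0, 0, 0], [60, 0, 0, -60, 0, 0, 0], [60, 0, 0, -110, 0, 0, 0], [60, 0, 0, -165, 0, 0, 0], [60, 0, 0, -165, 0, 0, 0], [60, 0, 0, -165, 0, 0, 0]]

```text
clock: 35.35
position: [481.4, 261.1, 196.1]
ee_rot: [-0.6, 0.8, 0.0, -0.0]
contact_force: [-0.5, -0.1, -1.1]
gripper_width: 60.1
grasp_force: 0.0
```

```bash
python3 - <<'E'
from h import *
np.set_printoptions(precision=1,suppress=True)
s,W,im=shot('w13')
h=cv2.cvtColor(im,cv2.COLOR_RGB2HSV)[110:265,225:335]
m=((h[...,1]<80)&(h[...,2]>60)).astype(np.uint8)
n,l,q,ct=cv2.connectedComponentsWithStats(m)
for i in range(1,n):
    if q[i][4]>150: print(q[i][:4]+np.array([225,110,0,0]),q[i][4],ct[i]+[225,110])
c=np.array([482,261]);
for z in (5,63,89): print(z,proj(W,(*c,z)),[proj(W,(*(c+17*np.array(d)),z)).tolist() for d in((-.96,.28),(.96,-.28),(-.28,-.96),(.28,.96))])
# stack & bottle in fixed views
S,D=arm.camera_params("scene"),arm.camera_params("side");a,b=arm.get_image("scene"),arm.get_image("side")
for nm,cam,I in(("scene",S,a),("side",D,b)):
    hh=cv2.cvtColor(I,cv2.COLOR_RGB2HSV)
    for X,r in (((475,-289,54),14),):
        u=proj(cam,X).astype(int);w=hh[u[1]-r:u[1]+r,u[0]-r:u[0]+r];mm=((w[...,0]>5)&(w[...,0]<25)&(w[...,1]>80)).astype(np.uint8)
        n,l,q,ct=cv2.connectedComponentsWithStats(mm);print(nm,"carton pred",u,[(ct[i]+u-r).round(1).tolist()+[int(q[i][4])] for i in range(1,n) if q[i][4]>8])
    print(nm,"jar px",I[tuple(proj(cam,(475,-289,104)).astype(int)[::-1])],"bottle px",I[tuple(proj(cam,(482,261,50)).astype(int)[::-1])],I[tuple(proj(cam,(482,261,60)).astype(int)[::-1])])
E
```

```text
[481.4 261.1 196.1] [-0.6  0.8  0.  -0. ] j [ 0.8  0.3 -0.2 -0.  -1.1 -1.1]
[225 110 110 155] 9216 [279.9 171.4]
[258 176  38  37] 1128 [276.8 194.1]
[257 225  46  40] 1608 [279.5 245.4]
5 [279.1 180.4] [[295.70300778920677, 180.374143111], [262.5585583487081, 180.42157653404692], [279.1163060761601, 163.9383921677851], [279.14470431094884, 196.36747498498136]]
63 [279.3 195.5] [[299.04565686411814, 195.46580493304378], [259.48703156399125, 195.5222799155784], [279.2514881031837, 176.0679876464882], [279.28049673563515, 214.23205406808785]]
89 [279.3 204.3] [[301.0039508547462, 204.30726869198827], [257.6875790377969, 204.36901990899582], [279.3310590542442, 183.20771967647482], [279.35968910177183, 224.65044295020124]]
scene carton pred [165 196] [[172.3, 195.1, 129]]
scene jar px [36 31 29] bottle px [185 173 154] [176 164 147]
side carton pred [343 310] [[342.1, 313.4, 368]]
side jar px [47 42 44] bottle px [171 156 143] [162 148 135]
```

```bash
python3 -c "
from bench import arm
print(arm.job_done())"
```

```text
the job is handed in; nothing more can be done
None
```

I finished all the steps in the order asked and handed in at about 35 s. The flap was left leaning back past upright, with the tin, carton and jar stacked in the well to within about 1 mm and the glue bottle upright in the empty caddy pocket. After the 14-picture limit I checked the jar and bottle placements by image measurement, and the judge returned no result.

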